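Clear the scan bed and book in a parts case

TASK

Someone left a small motor standing in the guide bed in front of the fixed scanner: pick it up and stand it upright in the empty drawer. Then slide the flat parts case along the bench into the bed, label end first, until it is fully home against the two end stops, and squeeze the scanner's trigger fully and let it go. Leave everything else on the bench where it is.

Things in the scene. Friction and masses are not known exactly. Their poses are not given: they have to be found in the camera images.
- station: Fixed guide bed. Origin: bench level, centre of the bed; +y runs along it to the scanner, z up. No floor. Two straight aluminium fences 12 high, 8 thick, inner faces x = +-52, y -50..+55; at the open mouth (y = -50) they flare out to about x = +-80 at y = -87. Two end stops 24 high have faces at y = +55, each |x| 15..56
- scanner (a point): Centre of the head of a hand scanner fixed on its side behind the end stops, nose to the bed. In the station's axes and from its origin: head x -32..+32, y 87..200, z 20..80; its grip sticks out to -x, towards the robot: x -130..-30, y 155..190, z 33..67. The black trigger is on the grip's -y side near the head
- trigger (a joint): sprung scanner trigger, hinge axis vertical: 0 released, 0.35 rad squeezed right in towards the grip (about 8 N at trigger_pad); springs back by itself
- trigger_pad (a point): point on the front (-y) face of the black trigger where to press; the trigger blade is 48 long (along the grip), 16 high, 8 thick, its pivot 32 towards the head; it moves about 11 towards station +y when squeezed. It is level with the middle of the grip's height, 50 above the bench
- grip_back (a point): point on the back (+y) face of the scanner's grip across from the trigger, about 56 from trigger_pad when released: the other jaw goes here
- case: Flat closed ivory plastic parts case, 92 (x) x 110 (y) x 36 high, 0.35 kg, too wide to grasp. Origin: centre of underside. The barcode label is on its +y end, which goes to the scanner. Fully home its origin coincides with that of the station and its axes are parallel to the station's
- case_label (a point): centre of the barcode label on the +y end of the case, 55 from its middle and 13 up
- motor: Small motor standing upright: dark maroon cylinder 36 diameter, 46 tall, with a steel shaft stub 8 diameter standing 12 above it. Origin: centre of underside, z up the shaft
- drawer: The empty one of two alike ivory open drawers lying on the bench: outside 130 (x) x 140 (y) x 35 high, walls 4, floor 4 thick. Fixed. Origin: centre of underside
- drawer_full: The other drawer, same size, filled with parts to 25-33 high. Fixed, not to be used. Origin: centre of underside
- spool: Bystander, to be left alone: a grey spool, 60 across, 42 tall, upright. Origin: centre of underside
- jar: Bystander, to be left alone: a jar with a steel cap, 48 across, 60 tall. Origin: centre of underside
- screwdriver: Bystander, to be left alone: a screwdriver 170 long lying flat beyond the drawers. Origin: on its axis near the middle
- washer: Bystander, to be left alone: an amber ring washer, 36 across, 7 thick, lying flat. Origin: centre of underside
- contact: Bystander, to be left alone: a steel contact strip 75 x 13 x 5 lying flat. Origin: centre of underside
- relay: Bystander, to be left alone: a black block 45 x 32 x 26. Origin: centre of underside
- can: Bystander, to be left alone: a can 56 across, 70 tall. Origin: centre of underside
Things that resemble listed ones, but are neither listed nor needed, are in the scene too. What is shaped like the case but green or pink is not meant.

How it is judged:
By the outcome, as a careful person would: the job done as asked, in the order asked, and still so for the second after the job is handed in, with the robot touching nothing.
It also fails if it takes over 72 s, if anything falls off the work surface, if the arm or the gripper's body presses on something with over 40 N, if the wrist force passes 120 N, or if a joint passes its speed limit or range.

ROBOT

A 6-joint arm with a two-finger parallel gripper is mounted at the origin on the work surface. World frame = base frame: x ahead of the robot, y to its left, z up, the work surface at z = 0. Lengths are in m, angles in rad, forces in N, time in s.
With the tool pointing down it reaches from about 0.25 to 0.725 m from the base axis. Payload 4 kg.
Tool frame: the origin (TCP) lies midway between the tips of the shut fingers; the grasp point (between the pads) lies 19 mm behind it (bot.grip_depth is the distance from the TCP to the grasp point, in m); z points along the fingers, y is the line along which they close (so a half turn about z gives the same grasp; the last joint's range is limited). The gripper opens to 85 mm and grips with 20 to 120 N. Pads are 22 mm wide; open, the fingers measure 114 mm over their backs; the gripper's body (76 mm by 85 mm) begins 54 mm behind the grasp point. The pads swing forward as they close: fully open they stand 13 mm farther back than shut.
Start: joints at [-1.271, 0.241, 0.005, 1.335, 0, 1.571], TCP at [0.148, -0.478, 0.231] pointing down, gripper open.
Joint ranges: [-2.72, 2.72], [-1.05, 1.87], [-1.09, 1.28], [-1.99, 2.15], [-1.42, 1.44], [-3.14, 3.14]. Speed limits (rad/s): [2.79, 2.79, 3.14, 3.14, 3.14, 3.14].

INTERFACE

Orientations are given as a unit quaternion [x, y, z, w].
In Python, from workcell import bot gives the robot as it stands.
- The arm moves only by the shell command python3 -m creep 'ROWS'. ROWS is JSON, one flat list of numbers, 5 for each row, row after row: the shift along the world's x, y, z in m, then the turn about the world's z in rad, then the finger opening in m, from 0 to 0.0854. In form: [x, y, z, twist, claw, x, y, z, twist, claw, ...]. A call has 1 to 10 rows; each row is the pose to reach, as a shift and turn from the pose commanded when the call began; what a row does not reach only later rows make up. A row lasts 1/12 s, in which the tool goes at most 41.7 mm and 7.16 degrees, less where a joint would pass 70% of its speed; a pose out of reach is approached as far as the arm can. A call with a gripper value outside its range is refused whole. The fingers move at their own pace and stop on an object; the grip force is fixed at half the most. Time passes only in rows, so rows that repeat a pose let the fingers close. It gives the time, the measured TCP pose, the force, the opening and the grip force at its end, in the units of the state.
- bot.get_obs(): the state, without advancing time (a new reading comes with each control period).
- bot.camera(name): name is "side" or "top"; returns a dict with "pixels" (400x640x3 uint8, red, green, blue), "camera_matrix" (3x3 intrinsics, pixels), "extrinsics" (4x4, takes a point from world to camera coordinates). Camera axes: x right, y down, z forward; pixel columns grow to the right and rows downward; lengths in m; the calibration is good to about 2 mm. A picture is of the moment at which its call begins. There is no depth.
- bot.job_done(): hands the job in; it is judged then, once.
Trained networks look in the newest picture that a camera, given by its name, has taken for a name from the list of things; names that differ only in an ending like _2 or _b are one class to them, and where a whole thing is asked for, a point or a joint stands for the part that bears it (a point fixed in the world has none). Each returns a list of dicts, best first, with "score" (0 to 1); they miss things now and then, are a little off and sometimes report something else, mostly with a low value. They report only what shows in the picture. A call takes as long as a camera call. They do not tell look-alikes from the thing itself.
- bot.look_for(camera, thing): "centre" ([column, row] as shares, 0 to 1, of the picture: columns of its width, rows of its height, amid what is visible of it).
- bot.place_of(camera, thing): "centre" ([column, row] as shares, 0 to 1, of the picture: columns of its width, rows of its height: a listed point, or the origin of a listed thing).
The state is a dict: "clock": time; "joint_pos": joint angles; "joint_vel": joint speeds; "tau": joint torques, N m; "eef_pos": TCP position; "tool_rot": TCP orientation; "ft_force": force on the tool from outside, world axes, zero at the start; "ft_torque": the same for the moment, N m; "grip_width": finger opening in m; "grasp_force": force on a finger pad.
Only numpy, scipy, OpenCV 4.12 (cv2) and the standard library are available. Lean on these libraries where they do the work, as an engineer would, in place of code of your own. Each camera call takes 0.05 s, during which the arm holds its last target. There are 200 camera calls.

## Working session

There is one attempt and no reset: what is moved stays moved. The work goes in short steps, Python scripts to look and compute and a shell command to move; the robot and the scene stay as the last step left them, time stands still between calls to the robot, and variables do not carry over. Pictures are saved under pics/ and viewed, at most 10 in all, crops included, and the job is handed in when it is done.

```bash
mkdir -p pics; cat > h.py <<'E'
import numpy as np, cv2
from workcell import bot
def snap(n):
    c=bot.camera(n); return c
def ray(c,share):
    K=np.array(c["camera_matrix"]);E=np.array(c["extrinsics"]);R=E[:3,:3];t=E[:3,3]
    d=R.T@np.linalg.solve(K,[share[0]*640,share[1]*400,1]); return -R.T@t,d
def atz(c,share,z):
    o,d=ray(c,share); return o+d*(z-o[2])/d[2]
def proj(c,p):
    E=np.array(c["extrinsics"]);q=E[:3,:3]@np.array(p)+E[:3,3];q=np.array(c["camera_matrix"])@q;return q[:2]/q[2]
E
python3 - <<'E'
from h import *
for n in("top","side"):
    c=snap(n); cv2.imwrite(f"pics/{n}0.png",c["pixels"][:,:,::-1]); print(n,ray(c,(.5,.5)))
    for t,z in dict(station=0,scanner=.05,trigger_pad=.05,grip_back=.05,case=0,case_label=.013,motor=0,drawer=0,drawer_full=0,spool=0,jar=0,washer=0,contact=0,relay=0,can=0,screwdriver=.01).items():
        for r in bot.place_of(n,t)[:4]: print(t,round(r["score"],2),(np.array(r["centre"])*[640,400]).round(),atz(c,r["centre"],z).round(4))
o=bot.get_obs();print(o["clock"],o["eef_pos"],o["tool_rot"])
E
```

```text
top (array([ 0.48709744, -0.00934291,  1.07395556]), array([ 0.00570773,  0.01511605, -1.00006768]))
scanner 0.75 [229. 177.] [0.5509 0.2635 0.05  ]
trigger_pad 0.69 [491. 173.] [ 0.5774 -0.4696  0.05  ]
trigger_pad 0.54 [235. 195.] [0.5014 0.2446 0.05  ]
grip_back 0.81 [211. 198.] [0.4916 0.3131 0.05  ]
case 0.8 [385. 212.] [ 0.4623 -0.1849  0.    ]
case 0.73 [409. 277.] [ 0.273  -0.2559  0.    ]
case 0.57 [344. 153.] [ 0.6328 -0.0605  0.    ]
case 0.16 [450. 219.] [ 0.4455 -0.3746  0.    ]
case_label 0.96 [427. 279.] [ 0.2715 -0.3059  0.013 ]
case_label 0.81 [373. 201.] [ 0.4944 -0.1469  0.013 ]
case_label 0.63 [325. 148.] [ 0.6443 -0.0058  0.013 ]
motor 0.5 [277. 172.] [0.5731 0.135  0.    ]
drawer 0.86 [447. 219.] [ 0.4467 -0.3653  0.    ]
drawer_full 0.73 [451. 167.] [ 0.5977 -0.3761  0.    ]
spool 0.95 [275. 110.] [0.7562 0.1451 0.    ]
jar 0.68 [214. 195.] [0.5002 0.3209 0.    ]
jar 0.62 [225. 130.] [0.6939 0.2928 0.    ]
washer 0.64 [300. 229.] [0.4075 0.065  0.    ]
contact 0.61 [317. 108.] [0.7638 0.0224 0.    ]
relay 0.47 [418. 128.] [ 0.7109 -0.2759  0.    ]
can 0.43 [213
[... 930 characters left out ...]
 -0.3727  0.    ]
drawer_full 0.68 [361. 299.] [ 0.595 -0.365  0.   ]
spool 0.52 [378. 189.] [ 0.7542  0.1323 -0.    ]
spool 0.18 [325. 189.] [0.5735 0.1459 0.    ]
spool 0.17 [326. 191.] [0.5762 0.1335 0.    ]
jar 0.58 [355. 166.] [0.7046 0.2865 0.    ]
washer 0.42 [277. 206.] [0.4052 0.0608 0.    ]
contact 0.46 [386. 207.] [0.7564 0.0242 0.    ]
contact 0.26 [353. 226.] [ 0.6323 -0.0635 -0.    ]
relay 0.78 [401. 272.] [ 0.7255 -0.2761  0.    ]
can 0.81 [315. 146.] [0.5756 0.4454 0.    ]
can 0.69 [325. 191.] [0.5705 0.132  0.    ]
screwdriver 0.84 [361. 335.] [ 0.5704 -0.4848  0.01  ]
1.7 [ 0.14765613 -0.47770742  0.23130693] [ 9.88788465e-01  1.49323043e-01 -7.89212192e-06 -1.36840735e-06]
```

```bash
python3 - <<'E'
import cv2
a=cv2.imread("pics/top0.png");cv2.imwrite("pics/t1.png",cv2.resize(a[80:320,180:520],(800,565),interpolation=cv2.INTER_CUBIC))
a=cv2.imread("pics/side0.png");cv2.imwrite("pics/s1.png",cv2.resize(a[120:345,190:430],(640,600),interpolation=cv2.INTER_CUBIC))
E
```

```text
(no output)
```

View pics/t1.png

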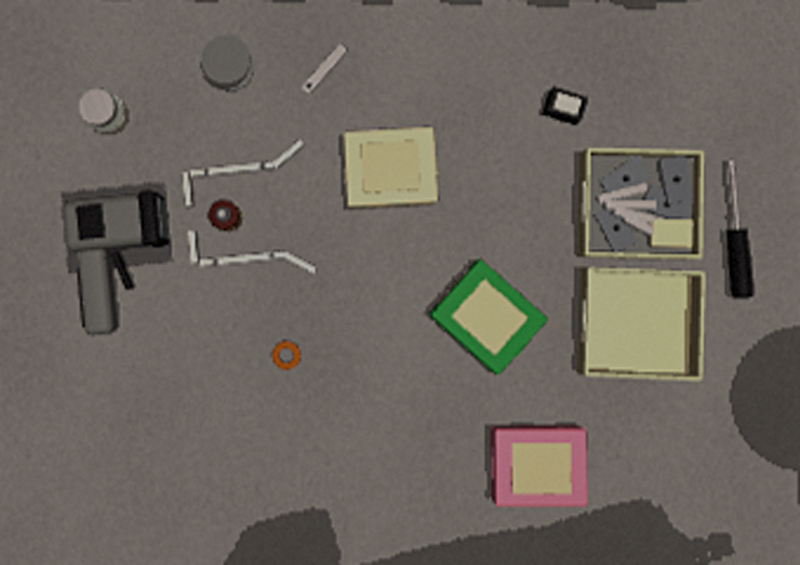

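View pics/s1.png

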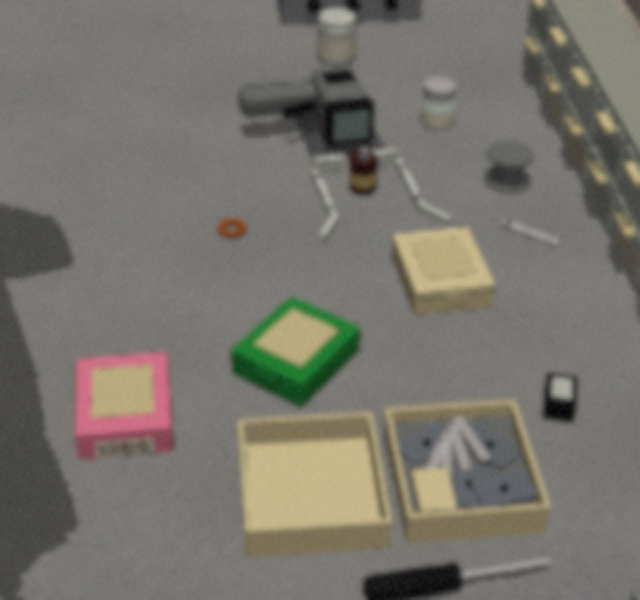

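The top view shows the bed at crop (190–310, 145–270), with the motor in it at (225, 215). The ivory case is at (390, 167), the empty drawer is the lower one at (645, 323), and the trigger is at (123, 270). In the side view the ivory case's near end has no label, so the label faces +y as needed.

```bash
cat >> h.py <<'E'
from scipy.optimize import minimize
def T(p,q): # pose (x,y,yaw) applied to local pts Nx3
    c,s=np.cos(p[2]),np.sin(p[2]);q=np.atleast_2d(q)
    return np.c_[p[0]+c*q[:,0]-s*q[:,1],p[1]+s*q[:,0]+c*q[:,1],q[:,2]]
def render(c,p,polys,S=4):
    m=np.zeros((400*S,640*S),np.uint8)
    for g in polys:
        u=np.array([proj(c,x) for x in T(p,g)]);h=cv2.convexHull((u*S).astype(np.float32)).astype(np.int32);cv2.fillConvexPoly(m,h,255)
    return cv2.resize(m,(640,400),interpolation=cv2.INTER_AREA)/255.
def box(x0,x1,y0,y1,z0,z1): return np.array([[x,y,z] for x in(x0,x1) for y in(y0,y1) for z in(z0,z1)])/1000
def fit(c,mask,polys,p0):
    f=lambda p:np.abs(render(c,p,polys)-mask).sum()
    r=minimize(f,p0,method="Nelder-Mead",options=dict(initial_simplex=[np.array(p0)+d for d in([0,0,0],[.01,0,0],[0,.01,0],[0,0,.08])],xatol=1e-4,fatol=.05)); return r.x,r.fun,mask.sum()
def roi(m,c,ctr,r):
    u=proj(c,ctr);k=np.zeros_like(m);cv2.circle(k,(int(u[0]),int(u[1])),r,1,-1);return m*k
CASE=[box(-46,46,-55,55,0,36)]
def flare(s): return np.array([[x*s,y,z] for x,y in((52,-50),(60,-50),(80,-87),(87,-83)) for z in(0,12)])/1000
ST=[box(52,60,-50,55,0,12),box(-60,-52,-50,55,0,12),box(15,56,55,63,0,24),box(-56,-15,55,63,0,24),flare(1),flare(-1)]
def ivory(c):
    h=cv2.cvtColor(c["pixels"],cv2.COLOR_RGB2HSV);return ((h[...,0]>15)&(h[...,0]<35)&(h[...,1]>50)&(h[...,2]>110)).astype(float)
def white(c):
    h=cv2.cvtColor(c["pixels"],cv2.COLOR_RGB2HSV);return ((h[...,1]<40)&(h[...,2]>140)).astype(float)
E
python3 - <<'E'
from h import *
for n in("top","side"):
    c=snap(n)
    print(n,"case",fit(c,roi(ivory(c),c,(.632,-.062,.02),45),CASE,[.632,-.062,0.05]))
    w=roi(white(c),c,(.57,.115,.01),46 if n=="top" else 40)
    r=fit(c,w,ST,[.565,.117,0.1]);print("station",r)
    hsv=cv2.cvtColor(c["pixels"],cv2.COLOR_RGB2HSV)
    img=c["pixels"].copy(); img[w>0]=[255,0,0]
    e=(render(c,r[0],ST)>.5)&(w==0); img[e]=[0,0,255]
    u=proj(c,(.57,.16,0)).astype(int); cv2.imwrite(f"pics/f_{n}.png",cv2.resize(img[u[1]-50:u[1]+50,u[0]-65:u[0]+65,::-1],(520,400),interpolation=cv2.INTER_NEAREST))
    # motor mask
    red=roi(((hsv[...,0]<8)|(hsv[...,0]>170))&(hsv[...,1]>110)&(hsv[...,2]>15),c,(.571,.14,.03),22)
    cyl=np.array([[18*np.cos(a),18*np.sin(a),z] for a in np.linspace(0,6.28,24) for z in(0,46)])/1000
    yy,xx=np.nonzero(red);print("red",len(xx),xx.min(),xx.max(),yy.min(),yy.max(),xx.mean(),yy.mean())
    print("motor",[ (a.round(4)) for a in fit(c,red.astype(float),[cyl],[.571,.138,0])[0:1]])
    m=roi(ivory(c),c,(.444,-.368,.0),60)
    print("drawer",fit(c,m,[box(-65,65,-70,70,0,35)],[.444,-.368,0.]))
E
python3 -c "
import cv2,numpy as np
cv2.imwrite('pics/ff.png',np.vstack([cv2.imread('pics/f_top.png')[::1],cv2.imread('pics/f_side.png')])[:, :][:800])
a=np.hstack([cv2.imread('pics/f_top.png')[:,:400+0],cv2.imread('pics/f_side.png')[:,60:460]]);cv2.imwrite('pics/ff.png',a)"
```

```text
top case (array([ 0.63606574, -0.0656719 ,  0.06671724]), np.float64(69.7764705882353), np.float64(1243.0))
station (array([0.57746839, 0.12007474, 0.12120974]), np.float64(201.4), np.float64(277.0))Traceback (most recent call last):
  File "<stdin>", line 12, in <module>
  File "h.py", line 26, in roi
    u=proj(c,ctr);k=np.zeros_like(m);cv2.circle(k,(int(u[0]),int(u[1])),r,1,-1);return m*k
                                     ~~~~~~~~~~^^^^^^^^^^^^^^^^^^^^^^^^^^^^^^^^
cv2.error: OpenCV(4.12.0) :-1: error: (-5:Bad argument) in function 'circle'
> Overload resolution failed:
>  - img data type = bool is not supported
>  - Expected Ptr<cv::UMat> for argument 'img'

[ WARN:0@0.023] global loadsave.cpp:275 findDecoder imread_('pics/f_side.png'): can't open/read file: check file path/integrity
Traceback (most recent call last):
ValueError: all the input arrays must have same number of dimensions, but the array at index 0 has 3 dimension(s) and the array at index 1 has 2 dimension(s)
```

```bash
python3 - <<'E'
from h import *
I=[]
for n in("top","side"):
    c=snap(n)
    print(n,"case",fit(c,roi(ivory(c),c,(.632,-.062,.02),45),CASE,[.632,-.062,0.05]))
    w=roi(white(c),c,(.57,.115,.01),46 if n=="top" else 40)
    r=fit(c,w,ST,[.57,.117,0.1]);print("station",r)
    hsv=cv2.cvtColor(c["pixels"],cv2.COLOR_RGB2HSV)
    img=c["pixels"].copy(); img[w>0]=[255,0,0]
    e=(render(c,r[0],ST)>.5)&(w==0); img[e]=[0,0,255]
    u=proj(c,(.57,.16,0)).astype(int); I.append(cv2.resize(img[u[1]-50:u[1]+50,u[0]-50:u[0]+50,::-1],(400,400),interpolation=cv2.INTER_NEAREST))
    red=roi((((hsv[...,0]<8)|(hsv[...,0]>170))&(hsv[...,1]>110)&(hsv[...,2]>15)).astype(float),c,(.571,.14,.03),22)
    cyl=np.array([[18*np.cos(a),18*np.sin(a),z] for a in np.linspace(0,6.28,24) for z in(0,46)])/1000
    print("motor",fit(c,red,[cyl],[.571,.138,0]))
    m=roi(ivory(c),c,(.444,-.368,.0),60)
    print("drawer",fit(c,m,[box(-65,65,-70,70,0,35)],[.444,-.368,0.]))
cv2.imwrite("pics/ff.png",np.hstack(I))
E
```

```text
top case (array([ 0.63654063, -0.06545494,  0.07303703]), np.float64(72.89803921568628), np.float64(1236.0))
station (array([0.57706758, 0.12017689, 0.12688695]), np.float64(201.54509803921565), np.float64(277.0))
motor (array([0.57403023, 0.13664625, 0.06514548]), np.float64(76.1921568627451), np.float64(81.0))
drawer (array([ 0.45150806, -0.37985065, -0.01227158]), np.float64(1094.4980392156863), np.float64(2741.0))
side case (array([ 0.63988271, -0.06315009,  0.01221392]), np.float64(125.10196078431372), np.float64(920.0))
station (array([0.58208717, 0.1228909 , 0.08963154]), np.float64(287.62745098039215), np.float64(129.0))
motor (array([ 0.57710056,  0.16705545, -0.17129578]), np.float64(142.13333333333333), np.float64(29.0))
drawer (array([ 0.455174  , -0.37199833, -0.01787335]), np.float64(911.1882352941177), np.float64(3601.0))
```

View pics/ff.png

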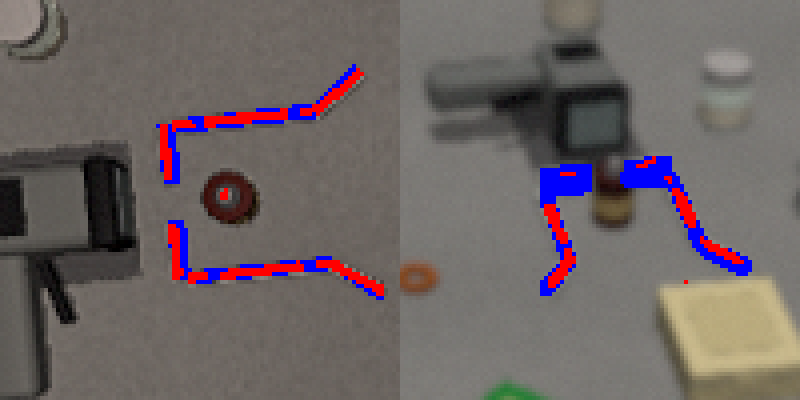

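Top fit is tight on the fences and stops (red measured, blue model), and the shaft tip shows at about (224, 195). Next I'll refine the motor from its shaft tip and its body.

```bash
python3 - <<'E'
from h import *
c=snap("top");w=roi(white(c),c,(.574,.137,.05),7);ys,xs=np.nonzero(w);print(len(xs),xs.mean(),ys.mean(),atz(c,((xs.mean()+.5)/640,(ys.mean()+.5)/400),.058))
hsv=cv2.cvtColor(c["pixels"],cv2.COLOR_RGB2HSV)
d=roi(((hsv[...,2]<75)&(hsv[...,1]>80)).astype(float),c,(.574,.137,.03),14);ys,xs=np.nonzero(d)
(cx,cy),r=cv2.minEnclosingCircle(np.c_[xs,ys].astype(np.float32));print(cx,cy,r,atz(c,((cx+.5)/640,(cy+.5)/400),.046))
S=(.577,.121,.122)
print("stops/trigger/grip at", T(S,[[-.08,.134,.05],[-.08,.19,.05],[-.13,.155,.05],[-.13,.19,.05]]))
for n in("top","side"):
    c=snap(n)
    for t in("motor","trigger_pad","grip_back","trigger"):
        for r in bot.place_of(n,t) if t!="trigger" else bot.look_for(n,t): print(n,t,r["score"],atz(c,r["centre"],0 if t=="motor" else .05).round(4))
o=bot.get_obs();print(o["clock"])
E
```

```text
5 273.6 170.2 [0.57188786 0.13572434 0.058     ]
275.3387145996094 170.9193572998047 6.978767395019531 [0.57095512 0.1324763  0.046     ]
stops/trigger/grip at [[0.48128715 0.2442682  0.05      ]
 [0.47447208 0.29985197 0.05      ]
 [0.42910314 0.25902723 0.05      ]
 [0.42484372 0.29376709 0.05      ]]
top motor 0.59 [0.5701 0.1349 0.    ]
top trigger_pad 0.46 [0.4943 0.2525 0.05  ]
top grip_back 0.7 [ 0.7032 -0.2611  0.05  ]
top grip_back 0.7 [0.5685 0.4657 0.05  ]
top grip_back 0.64 [0.4941 0.3092 0.05  ]
top grip_back 0.5 [0.5739 0.1387 0.05  ]
top trigger 0.64 [0.5432 0.2649 0.05  ]
top trigger 0.49 [0.5058 0.2528 0.05  ]
side motor 0.56 [0.5699 0.1535 0.    ]
side trigger_pad 0.58 [0.5113 0.281  0.05  ]
side trigger_pad 0.34 [0.5019 0.3344 0.05  ]
side grip_back 0.61 [0.4988 0.3179 0.05  ]
side grip_back 0.57 [0.5634 0.0902 0.05  ]
side grip_back 0.46 [ 0.4468 -0.418   0.05  ]
side grip_back 0.22 [ 0.7026 -0.3284  0.05  ]
side trigger 0.54 [0.5014 0.2424 0.05  ]
side trigger 0.34 [ 0.6324 -0.0963  0.05  ]
2.4
```

```bash
python3 -m creep '[0.424,0.613,0,1.393,0.06,0.424,0.613,0,1.393,0.06,0.424,0.613,0,1.393,0.06,0.424,0.613,0,1.393,0.06,0.424,0.613,0,1.393,0.06,0.424,0.613,0,1.393,0.06,0.424,0.613,0,1.393,0.06,0.424,0.613,0,1.393,0.06,0.424,0.613,0,1.393,0.06,0.424,0.613,0,1.393,0.06]'
```

```text
clock: 3.23
eef_pos: [0.3855, -0.1332, 0.2317]
tool_rot: [0.712, 0.702, 0.0, 0.001]
ft_force: [0.8, -1.0, -0.1]
grip_width: 0.06
grasp_force: 0.0
```

```bash
python3 -m creep '[0.1865,0.268,-0.05,0.136,0.06,0.1865,0.268,-0.05,0.136,0.06,0.1865,0.268,-0.05,0.136,0.06,0.1865,0.268,-0.05,0.136,0.06,0.1865,0.268,-0.05,0.136,0.06,0.1865,0.268,-0.05,0.136,0.06,0.1865,0.268,-0.05,0.136,0.06,0.1865,0.268,-0.05,0.136,0.06,0.1865,0.268,-0.05,0.136,0.06,0.1865,0.268,-0.05,0.136,0.06]'
```

```text
clock: 4.07
eef_pos: [0.5712, 0.1347, 0.1795]
tool_rot: [0.664, 0.748, -0.001, -0.001]
ft_force: [-0.2, 0.1, -0.2]
grip_width: 0.06
grasp_force: 0.0
```

```bash
python3 - <<'E'
from workcell import bot;import numpy as np
o=bot.get_obs();q=o["tool_rot"];print(o["eef_pos"],2*np.arctan2(q[1],q[0]),o["joint_pos"])
E
```

```text
[0.5712399  0.13467674 0.17952532] 1.6890380898574342 [ 2.31631375e-01  4.40096789e-01  1.54562156e-01  1.28788919e+00
 -1.88130841e-04  1.68418619e+00]
```

```bash
python3 -m creep '[0.0007,0,-0.04,0.004,0.06,0.0007,0,-0.08,0.004,0.06,0.0007,0,-0.11,0.004,0.06,0.0007,0,-0.13,0.004,0.06,0.0007,0,-0.15,0.004,0.06,0.0007,0,-0.161,0.004,0.06,0.0007,0,-0.161,0.004,0.03,0.0007,0,-0.161,0.004,0.03,0.0007,0,-0.161,0.004,0.03,0.0007,0,-0.161,0.004,0.03]'; python3 -m creep '[0,0,0,0,0.025,0,0,0,0,0.025,0,0,0.02,0,0.025,0,0,0.05,0,0.025,0,0,0.09,0,0.025,0,0,0.13,0,0.025]'
```

```text
clock: 4.9
eef_pos: [0.573, 0.133, 0.0221]
tool_rot: [0.664, 0.748, 0.001, 0.001]
ft_force: [0.6, -0.7, -1.7]
grip_width: 0.034
grasp_force: 59.7
clock: 5.4
eef_pos: [0.5708, 0.1328, 0.151]
tool_rot: [0.664, 0.748, -0.001, -0.001]
ft_force: [0.5, 0.3, -1.6]
grip_width: 0.034
grasp_force: 60.0
```

```bash
python3 -m creep '[-0.127,-0.502,0,0,0.025,-0.127,-0.502,0,0,0.025,-0.127,-0.502,0,0,0.025,-0.127,-0.502,0,0,0.025,-0.127,-0.502,0,0,0.025,-0.127,-0.502,0,0,0.025,-0.127,-0.502,0,0,0.025,-0.127,-0.502,0,0,0.025,-0.127,-0.502,0,0,0.025,-0.127,-0.502,0,0,0.025]'; python3 - <<'E'
from workcell import bot;import numpy as np
o=bot.get_obs();q=o["tool_rot"];print(np.array([.444,-.369,.028])-o["eef_pos"],2*np.arctan2(q[1],q[0]),o["joint_pos"])
E
```

```text
clock: 6.23
eef_pos: [0.4689, -0.2727, 0.1509]
tool_rot: [0.664, 0.748, 0.0, 0.0]
ft_force: [-0.0, 0.3, -0.4]
grip_width: 0.0344
grasp_force: 60.2
[-0.02490674 -0.09625257 -0.12291534] 1.6899868468919215 [-5.26874476e-01  3.69978277e-01 -2.93505869e-02  1.17055163e+00
  7.94177730e-05  9.24731367e-01]
```

```bash
python3 -m creep '[-0.025,-0.096,0,0,0.025,-0.025,-0.096,0,0,0.025,-0.025,-0.096,-0.01,0,0.025,-0.025,-0.096,-0.05,0,0.025,-0.025,-0.096,-0.08,0,0.025,-0.025,-0.096,-0.1,0,0.025,-0.025,-0.096,-0.115,0,0.025,-0.025,-0.096,-0.12,0,0.025,-0.025,-0.096,-0.123,0,0.025,-0.025,-0.096,-0.123,0,0.025]'
```

```text
clock: 7.07
eef_pos: [0.4449, -0.367, 0.0275]
tool_rot: [0.664, 0.748, -0.0, 0.0]
ft_force: [-0.4, 0.5, -0.5]
grip_width: 0.0344
grasp_force: 60.2
```

```bash
python3 -m creep '[0,0,-0.001,0,0.025,0,0,-0.001,0,0.025]';python3 -m creep '[0,0,-0.0015,0,0.025,0,0,-0.0015,0,0.025]'
```

```text
clock: 7.23
eef_pos: [0.4457, -0.3676, 0.0277]
tool_rot: [0.664, 0.748, 0.0, 0.001]
ft_force: [-0.3, 0.2, -1.9]
grip_width: 0.0345
grasp_force: 60.2
clock: 7.4
eef_pos: [0.4451, -0.3672, 0.0255]
tool_rot: [0.664, 0.748, 0.0, 0.001]
ft_force: [-0.8, 0.2, -2.2]
grip_width: 0.0347
grasp_force: 60.2
```

```bash
python3 -m creep '[0,0,-0.001,0,0.025,0,0,-0.001,0,0.025,0,0,-0.001,0,0.06,0,0,-0.001,0,0.06,0,0,-0.001,0,0.06,0,0,-0.001,0,0.06,0,0,0.03,0,0.06,0,0,0.07,0,0.06,0,0,0.11,0,0.06,0,0,0.13,0,0.06]'; python3 - <<'E'
from h import *
c=snap("side");a=c["pixels"][:,:,::-1];u=proj(c,(.444,-.369,.03)).astype(int);cv2.imwrite("pics/m.png",cv2.resize(a[u[1]-60:u[1]+40,u[0]-60:u[0]+60],(480,400)))
o=bot.get_obs();print(o["eef_pos"],o["ft_force"])
E
```

```text
clock: 8.23
eef_pos: [0.4464, -0.3683, 0.1598]
tool_rot: [0.664, 0.748, 0.0, 0.003]
ft_force: [1.2, -1.4, 0.2]
grip_width: 0.06
grasp_force: 0.0
[ 0.44781628 -0.36954168  0.16296809] [ 1.47648535 -0.95392786  2.63494834]
```

View pics/m.png

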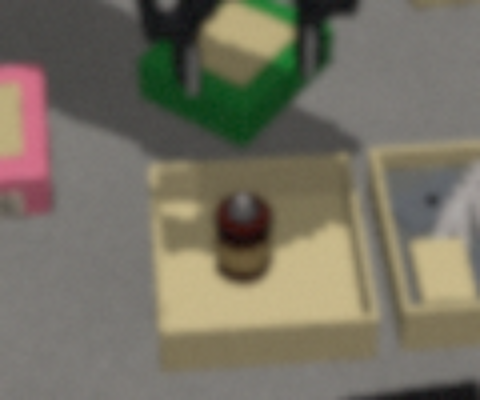

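The motor stands upright in the drawer, at about (243, 235) in the crop. The case is some 36 mm off the bed axis, so I'll nudge it sideways from its +x side first.

```bash
python3 -m creep '[0.26,0.307,0,1.574,0.05,0.26,0.307,0,1.574,0.05,0.26,0.307,0,1.574,0.05,0.26,0.307,0,1.574,0.05,0.26,0.307,0,1.574,0.05,0.26,0.307,0,1.574,0.05,0.26,0.307,0,1.574,0.05,0.26,0.307,0,1.574,0.05,0.26,0.307,0,1.574,0.05,0.26,0.307,0,1.574,0.05]'; python3 - <<'E'
from workcell import bot;import numpy as np
o=bot.get_obs();q=o["tool_rot"];print(np.array([.7073,-.0603,.008])-o["eef_pos"],2*np.arctan2(q[1],q[0]),o["joint_pos"])
E
```

```text
clock: 9.12
eef_pos: [0.7064, -0.056, 0.1537]
tool_rot: [0.096, 0.995, 0.001, -0.0]
ft_force: [-0.2, -0.5, 0.1]
grip_width: 0.0498
grasp_force: 0.0
[ 0.00085308 -0.00426436 -0.1457344 ] 2.94898910291921 [-7.95967175e-02  7.09291641e-01  5.44301101e-01  1.40584892e+00
  1.03221296e-03  1.13006811e-01]
```

```bash
python3 -m creep '[0.001,-0.004,0,0.315,0.05,0.001,-0.004,-0.03,0.315,0.05,0.001,-0.004,-0.06,0.315,0.05,0.001,-0.004,-0.09,0.315,0.05,0.001,-0.004,-0.115,0.315,0.05,0.001,-0.004,-0.135,0.315,0.05,0.001,-0.004,-0.145,0.315,0.05,0.001,-0.004,-0.145,0.315,0.05]'; python3 - <<'E'
from workcell import bot;import numpy as np
o=bot.get_obs();q=o["tool_rot"];print(o["eef_pos"],2*np.arctan2(q[1],q[0]),o["ft_force"])
E
```

```text
clock: 9.78
eef_pos: [0.7029, -0.0637, 0.0056]
tool_rot: [-0.057, 0.998, 0.001, -0.004]
ft_force: [-0.7, -0.2, -1.0]
grip_width: 0.0501
grasp_force: 0.0
[ 0.70290158 -0.06371727  0.00562689] 3.254800128099181 [-0.73617579 -0.24261874 -0.9668993 ]
```

```bash
python3 -m creep '[-0.006,-0.0007,0.003,0.01,0.05,-0.011,-0.0013,0.003,0.01,0.05,-0.016,-0.002,0.003,0.01,0.05,-0.021,-0.0026,0.003,0.01,0.05,-0.026,-0.0032,0.003,0.01,0.05,-0.031,-0.0038,0.003,0.01,0.05,-0.036,-0.0044,0.003,0.01,0.05,-0.041,-0.005,0.003,0.01,0.05,-0.045,-0.0055,0.003,0.01,0.05,-0.045,-0.0055,0.003,0.01,0.05]'; python3 - <<'E'
from h import *
c=snap("top");p,f,s=fit(c,roi(ivory(c),c,(.6,-.07,.02),45),CASE,[.6,-.07,0.12]);print(p,f,s)
S=(.577,.121,.122);d=p[:2]-S[:2];k,q=np.cos(.122),np.sin(.122);print("local",d[0]*k+d[1]*q,-d[0]*q+d[1]*k)
o=bot.get_obs();print(o["eef_pos"],o["ft_force"])
E
```

```text
clock: 10.62
eef_pos: [0.6621, -0.0698, 0.0151]
tool_rot: [-0.061, 0.998, -0.0, 0.002]
ft_force: [5.4, 0.6, 4.1]
grip_width: 0.0502
grasp_force: 2.0
[ 0.62223632 -0.12186576  0.15217345] 3299.8980392156864 4610.0
local 0.015343913176223294 -0.24656574441120618
[ 0.662119   -0.06978454  0.01483901] [ 4.6368924  -0.16729043  3.34774124]
```

```bash
python3 -m creep '[0.015,0.002,0,0,0.05,0.015,0.002,0.04,0,0.05,0.015,0.002,0.08,0,0.05,0.015,0.002,0.12,0,0.05,0,-0.03,0.12,-1.57,0.05,-0.03,-0.07,0.12,-1.57,0.05,-0.052,-0.09,0.12,-1.57,0.05,-0.052,-0.11,0.12,-1.57,0.05,-0.052,-0.13,0.12,-1.57,0.05,-0.052,-0.15,0.12,-1.57,0.05]'; python3 - <<'E'
from h import *
for n in("top","side"):
    c=snap(n);m=ivory(c);cv2.imwrite(f"pics/p_{n}.png",c["pixels"][:,:,::-1]);m=roi(m,c,(.6,-.07,.02),36)
    p,f,s=fit(c,m,CASE,[.6,-.07,0.12]);print(p,f,s)
    S=(.577,.121,.122);d=p[:2]-S[:2];k,q=np.cos(.122),np.sin(.122);print("local",d[0]*k+d[1]*q,-d[0]*q+d[1]*k)
o=bot.get_obs();q=o["tool_rot"];print(o["eef_pos"],2*np.arctan2(q[1],q[0]),o["ft_force"])
a=cv2.imread("pics/p_top.png")[80:280,200:400];b=cv2.imread("pics/p_side.png")[130:330,230:430];cv2.imwrite("pics/p.png",cv2.resize(np.hstack([a,b]),(800,400)))
E
```

```text
clock: 11.5
eef_pos: [0.6057, -0.2203, 0.1318]
tool_rot: [0.312, 0.95, -0.0, -0.003]
ft_force: [0.8, -0.1, 0.4]
grip_width: 0.0499
grasp_force: 0.0
[ 0.60312944 -0.07034096  0.12739156] 112.05098039215686 1185.0
local 0.002649490585881275 -0.19309865995297354
[ 0.60605796 -0.06364369  0.03696845] 589.7725490196078 458.0
local 0.006371283945549321 -0.18680755821323788
[ 0.60622508 -0.22243548  0.13161098] 2.5090401218475398 [-0.30617124  0.48577312 -0.39925906]
```

View pics/p.png

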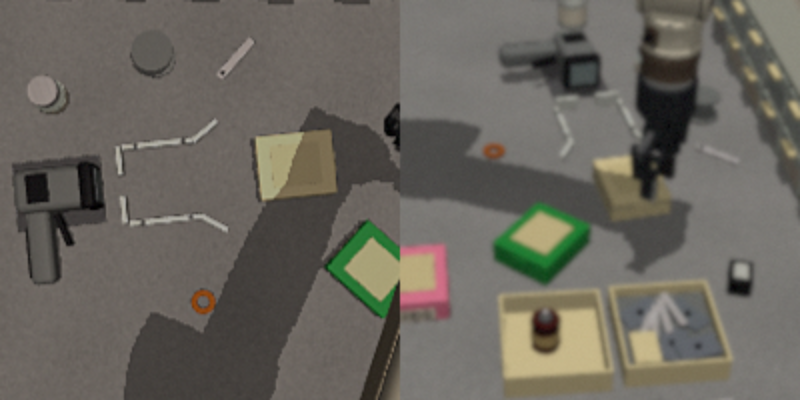

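Both views show the case now on the bed axis (top crop (295, 165)), parallel to it, 193 mm short of home. Nothing else has moved.

```bash
python3 -m creep '[0.006,0.03,0,-0.816,0.05,0.006,0.062,0,-0.816,0.05,0.006,0.062,0,-0.816,0.05,0.006,0.062,-0.02,-0.816,0.05,0.006,0.062,-0.04,-0.816,0.05,0.006,0.062,-0.07,-0.816,0.05,0.006,0.062,-0.1,-0.816,0.05,0.006,0.062,-0.118,-0.816,0.05,0.006,0.062,-0.122,-0.816,0.05,0.006,0.062,-0.122,-0.816,0.05]'; python3 - <<'E'
from workcell import bot;import numpy as np
o=bot.get_obs();q=o["tool_rot"];print(o["eef_pos"],2*np.arctan2(q[1],q[0]),o["ft_force"])
d=np.array(o["eef_pos"])[:2]-[.577,.121];k,s=np.cos(.122),np.sin(.122);print("local",d[0]*k+d[1]*s,-d[0]*s+d[1]*k)
E
```

```text
clock: 12.43
eef_pos: [0.612, -0.1562, 0.0083]
tool_rot: [0.66, 0.752, -0.002, -0.003]
ft_force: [0.3, -0.9, -0.8]
grip_width: 0.0502
grasp_force: 0.0
[ 0.61201043 -0.15622008  0.00834718] 1.7007937195533664 [ 0.30106275 -0.92442275 -0.84964741]
local 0.001013194061828468 -0.2794202489319448
```

```bash
python3 -m creep '[-0.0012,0.01,0,-0.008,0.05,-0.0024,0.02,0,-0.008,0.05,-0.0037,0.03,0,-0.008,0.05,-0.0049,0.04,0,-0.008,0.05,-0.0061,0.05,0,-0.008,0.05,-0.0073,0.06,0,-0.008,0.05,-0.0085,0.07,0,-0.008,0.05,-0.0098,0.08,0,-0.008,0.05,-0.011,0.09,0,-0.008,0.05,-0.0122,0.1,0,-0.008,0.05]'; cat > chk.py <<'E'
from h import *
o=bot.get_obs();q=o["tool_rot"];print(o["eef_pos"],2*np.arctan2(q[1],q[0]),o["ft_force"],o["clock"])
k,s=np.cos(.122),np.sin(.122)
L=lambda p:(lambda d:(d[0]*k+d[1]*s,-d[0]*s+d[1]*k))(np.array(p)[:2]-[.577,.121])
e=L(o["eef_pos"]);print("tcp local",e)
g=T((.577,.121,.122),[0,e[1]+.066,.02])[0]
c=snap("top");m=roi(ivory(c),c,g,36);p,f,n=fit(c,m,CASE,[g[0],g[1],.122]);print("case",p,L(p),f,n)
E
python3 chk.py
```

```text
clock: 13.27
eef_pos: [0.6039, -0.0577, 0.0127]
tool_rot: [0.664, 0.748, 0.0, 0.002]
ft_force: [1.2, -5.5, 3.9]
grip_width: 0.05
grasp_force: 3.0
[ 0.60388481 -0.05770877  0.01273721] 1.6904011350372774 [ 1.24519249 -5.47059263  3.93580056] 13.2667
tcp local (np.float64(0.004936558014567421), np.float64(-0.18065228867427738))
case [ 0.57426096 -0.02158983 -0.37487556] (np.float64(-0.020071521609903088), np.float64(-0.14119666143589918)) 1251.0392156862745 2176.0
```

```bash
python3 - <<'E'
from h import *
I=[]
for n in("top","side"):
    c=snap(n);u=proj(c,(.58,.05,.02)).astype(int);I.append(cv2.resize(c["pixels"][u[1]-50:u[1]+50,u[0]-50:u[0]+50,::-1],(400,400),interpolation=cv2.INTER_CUBIC))
cv2.imwrite("pics/q.png",np.hstack(I))
E
```

```text
(no output)
```

View pics/q.png

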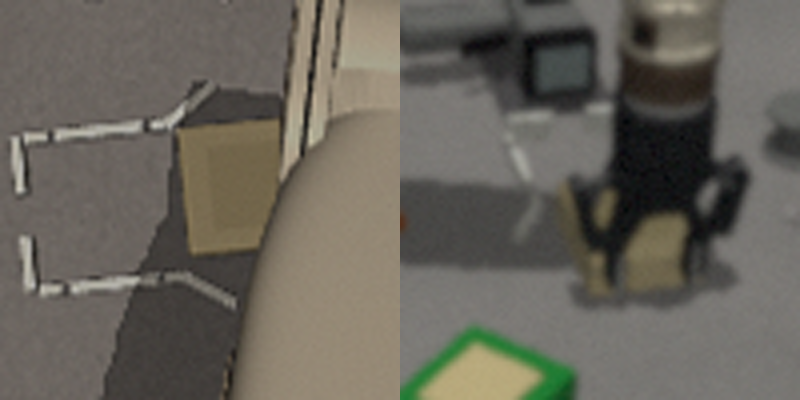

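The case front is at the mouth, about 6–7 mm too far toward the +x fence (corners at (180, 128) and (190, 253) in the crop). I'll steer toward -x as I push.

```bash
python3 -m creep '[-0.002,0.004,0,0.01,0.05,-0.004,0.008,0,0.01,0.05,-0.006,0.012,0,0.01,0.05,-0.008,0.016,0,0.01,0.05,-0.0095,0.02,0,0.01,0.05,-0.0105,0.024,0,0.01,0.05,-0.0115,0.028,0,0.01,0.05,-0.012,0.032,0,0.01,0.05,-0.0125,0.036,0,0.01,0.05,-0.013,0.04,0,0.01,0.05]'; python3 - <<'E'
from h import *
o=bot.get_obs();q=o["tool_rot"];print(o["eef_pos"],2*np.arctan2(q[1],q[0]),o["ft_force"])
c=snap("top");u=proj(c,(.58,.07,.02)).astype(int);cv2.imwrite("pics/r.png",cv2.resize(c["pixels"][u[1]-50:u[1]+50,u[0]-50:u[0]+50,::-1],(600,600),interpolation=cv2.INTER_CUBIC))
E
```

```text
clock: 14.25
eef_pos: [0.5901, -0.0182, 0.0113]
tool_rot: [0.66, 0.751, -0.0, 0.001]
ft_force: [2.3, -5.9, 2.9]
grip_width: 0.0501
grasp_force: 3.2
[ 0.59013332 -0.01824136  0.01125394] 1.6996915487498099 [ 2.28553015 -5.91749136  2.91477882]
```

View pics/r.png

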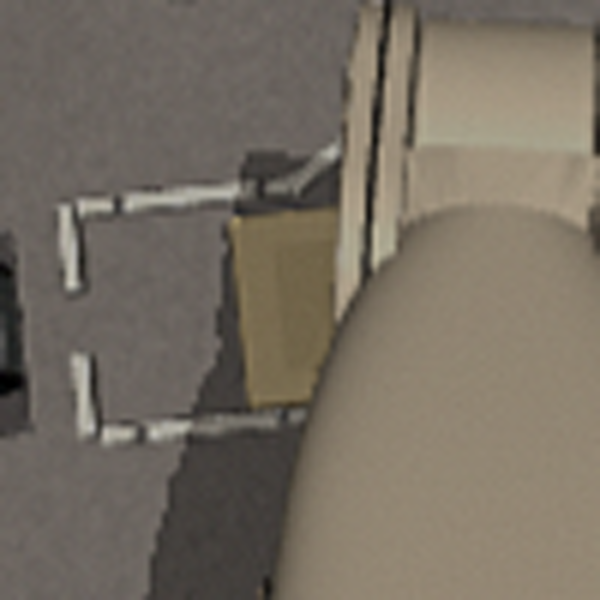

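The case front is between the fences, with gaps of roughly 8 mm above and 4 mm below. Continuing along the axis.

```bash
python3 -m creep '[-0.0006,0.006,0,-0.005,0.05,-0.0013,0.012,0,-0.005,0.05,-0.002,0.018,0,-0.005,0.05,-0.0026,0.024,0,-0.005,0.05,-0.0033,0.03,0,-0.005,0.05,-0.004,0.036,0,-0.005,0.05,-0.0047,0.042,0,-0.005,0.05,-0.0053,0.048,0,-0.005,0.05,-0.006,0.054,0,-0.005,0.05,-0.0066,0.058,0,-0.005,0.05]';python3 -m creep '[-0.0003,0.003,0,0,0.05,-0.0006,0.006,0,0,0.05,-0.0008,0.008,0,0,0.05]'; python3 -m creep '[-0.0002,0.0015,0,0,0.05,-0.0004,0.003,0,0,0.05]'
```

```text
clock: 15.13
eef_pos: [0.5827, 0.0399, 0.0112]
tool_rot: [0.662, 0.75, -0.001, 0.001]
ft_force: [1.6, -6.9, 4.0]
grip_width: 0.0498
grasp_force: 3.3
clock: 15.38
eef_pos: [0.5817, 0.0477, 0.0112]
tool_rot: [0.662, 0.75, -0.001, 0.001]
ft_force: [1.1, -5.8, 5.0]
grip_width: 0.0502
grasp_force: 3.3
clock: 15.55
eef_pos: [0.5814, 0.0504, 0.0112]
tool_rot: [0.662, 0.75, -0.001, 0.001]
ft_force: [1.5, -6.9, 4.7]
grip_width: 0.05
grasp_force: 3.4
```

```bash
python3 -m creep '[-0.0001,0.001,0,0,0.05,-0.0002,0.002,0,0,0.05,-0.0004,0.003,0,0,0.05]';python3 -m creep '[-0.0001,0.001,0,0,0.05,-0.0002,0.002,0,0,0.05]'; python3 -m creep '[-0.0001,0.001,0,0,0.05,-0.0002,0.002,0,0,0.05]'
```

```text
clock: 15.8
eef_pos: [0.581, 0.0533, 0.0112]
tool_rot: [0.662, 0.75, -0.001, 0.001]
ft_force: [0.7, -7.3, 4.4]
grip_width: 0.0498
grasp_force: 3.4
clock: 15.97
eef_pos: [0.5807, 0.0553, 0.0112]
tool_rot: [0.662, 0.75, -0.001, 0.001]
ft_force: [1.9, -6.8, 4.2]
grip_width: 0.0501
grasp_force: 3.4
clock: 16.13
eef_pos: [0.5807, 0.0559, 0.0112]
tool_rot: [0.662, 0.749, -0.002, 0.002]
ft_force: [1.5, -11.6, 4.7]
grip_width: 0.0502
grasp_force: 6.3
```

```bash
python3 -m creep '[-0.0001,0.001,0,0,0.05,-0.0002,0.002,0,0,0.05]';python3 -m creep '[-0.0001,0.001,0,0,0.05,-0.0002,0.0015,0,0,0.05,-0.0002,0.0015,0,0,0.05]'
```

```text
clock: 16.3
eef_pos: [0.5807, 0.0559, 0.0113]
tool_rot: [0.662, 0.749, -0.003, 0.003]
ft_force: [3.7, -17.1, 5.4]
grip_width: 0.0501
grasp_force: 8.9
clock: 16.55
eef_pos: [0.5807, 0.0559, 0.0113]
tool_rot: [0.663, 0.749, -0.004, 0.004]
ft_force: [2.0, -19.5, 5.0]
grip_width: 0.0499
grasp_force: 9.7
```

Firm stop at 19 N with no further travel, so the case is home. Backing off and moving over the trigger with a quarter turn, checking on the way.

```bash
python3 -m creep '[0.002,-0.015,0,0,0.05,0.003,-0.025,0.01,0,0.05,0.003,-0.025,0.05,0,0.05,0.003,-0.025,0.09,0,0.05,0.003,-0.025,0.13,0,0.05,-0.02,-0.01,0.17,0.1,0.05,-0.05,0.0,0.17,0.8,0.085,-0.09,0.0,0.17,0.8,0.085,-0.13,0.0,0.17,0.8,0.085,-0.17,0.0,0.17,0.8,0.085]'; python3 - <<'E'
from h import *
o=bot.get_obs();q=o["tool_rot"];print(o["eef_pos"],2*np.arctan2(q[1],q[0]),o["ft_force"])
c=snap("top");S=(.577,.121,.122)
m=roi(ivory(c),c,(.577,.121,.02),30);p,f,s=fit(c,m,CASE,S);print("case",p,f,s)
w=roi(white(c),c,(.57,.115,.01),46)
OUT=ST; print("station",fit(c,w,[g for g in OUT],S))
I=c["pixels"].copy()
for g in(box(-130,-30,155,190,67,67),box(-66,-58,126,134,50,50),box(-66,-58,190,198,50,50),box(-46,46,-55,55,36,36)):
    u=np.array([proj(c,x) for x in T(S,g)]).astype(np.float32);cv2.polylines(I,[cv2.convexHull(u).astype(np.int32)],True,(255,0,0),1)
u=proj(c,(.53,.19,.02)).astype(int);k=I[u[1]-60:u[1]+60,u[0]-60:u[0]+60,::-1];cv2.imwrite("pics/v.png",cv2.resize(k,(600,600),interpolation=cv2.INTER_NEAREST))
for n in("trigger_pad","grip_back","case"):
    for r in bot.place_of("top",n)[:3]: print(n,r["score"],atz(c,r["centre"],.0 if n=="case" else .05))
E
```

```text
clock: 17.38
eef_pos: [0.4074, 0.063, 0.1807]
tool_rot: [0.407, 0.913, 0.0, -0.001]
ft_force: [-0.0, -0.8, 1.4]
grip_width: 0.0849
grasp_force: 0.0
[0.40735185 0.06296683 0.18074062] 2.303209677632247 [-0.03749563 -0.8109173   1.41590487]
case [0.57190788 0.12150221 0.13404914] 80.0392156862745 1231.0
station (array([0.57672253, 0.11998282, 0.12112387]), np.float64(220.73725490196077), np.float64(250.0))
trigger_pad 0.58 [0.48993298 0.24069498 0.05      ]
grip_back 0.77 [0.49319549 0.30501526 0.05      ]
case 0.95 [ 0.27648014 -0.24751707  0.        ]
case 0.68 [ 0.45177115 -0.17829837  0.        ]
case 0.64 [0.57450824 0.12218705 0.        ]
```

View pics/v.png

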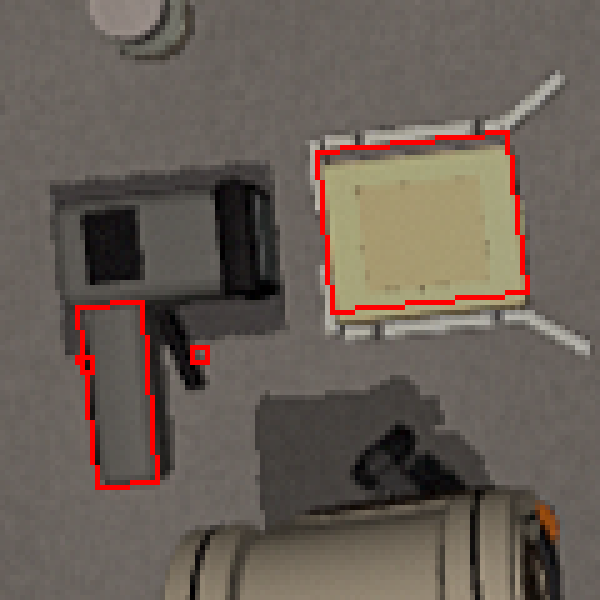

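The case sits square against both stops. The grip model overlays the scanner grip, and the trigger blade runs (165, 305)–(203, 385), matching the pad estimate. Moving over the grip.

```bash
python3 -m creep '[0.089,0.2095,0,0.961,0.085,0.089,0.2095,0,0.961,0.085,0.089,0.2095,0,0.961,0.085,0.089,0.2095,0,0.961,0.085,0.089,0.2095,0,0.961,0.085,0.089,0.2095,0,0.961,0.085,0.089,0.2095,0,0.961,0.085,0.089,0.2095,0,0.961,0.085,0.089,0.2095,0,0.961,0.085,0.089,0.2095,0,0.961,0.085]'; python3 - <<'E'
from workcell import bot;import numpy as np
o=bot.get_obs();q=o["tool_rot"];print(np.array([.496,.2725,.027])-o["eef_pos"],2*np.arctan2(q[1],q[0]),o["joint_pos"])
E
```

```text
clock: 18.42
eef_pos: [0.5002, 0.2723, 0.1804]
tool_rot: [-0.056, 0.998, 0.0, -0.0]
ft_force: [0.4, 0.0, 0.6]
grip_width: 0.0852
grasp_force: 0.0
[-0.00415505  0.00024872 -0.15338137] 3.2542875688875363 [4.98114785e-01 4.03331933e-01 1.00376497e-01 1.26814378e+00
 6.89994424e-04 3.85419765e-01]
```

```bash
python3 -m creep '[-0.004,0,-0.03,0.01,0.085,-0.004,0,-0.06,0.01,0.085,-0.004,0,-0.075,0.01,0.085,-0.004,0,-0.09,0.01,0.085,-0.004,0,-0.1,0.01,0.085]'; python3 -m creep '[0,0,-0.01,0,0.085,0,0,-0.02,0,0.085,0,0,-0.03,0,0.085,0,0,-0.04,0,0.085,0,0,-0.05,0,0.085,0,0,-0.053,0,0.085,0,0,-0.053,0,0.085]'
```

```text
clock: 18.83
eef_pos: [0.495, 0.2709, 0.0791]
tool_rot: [-0.061, 0.998, -0.0, -0.001]
ft_force: [-0.7, 0.6, -0.0]
grip_width: 0.085
grasp_force: 0.0
clock: 19.42
eef_pos: [0.4947, 0.2711, 0.0266]
tool_rot: [-0.063, 0.998, -0.0, -0.001]
ft_force: [0.9, 0.8, 0.6]
grip_width: 0.0851
grasp_force: 0.0
```

Clear on both sides. Closing in stages.

```bash
python3 -m creep '[0,0,0,0,0.062,0,0,0,0,0.062,0,0,0,0,0.062]'; python3 -m creep '[0,0,0,0,0.055,0,0,0,0,0.055,0,0,0,0,0.055]'; python3 -m creep '[0,0,0,0,0.05,0,0,0,0,0.05,0,0,0,0,0.05]'
```

```text
clock: 19.67
eef_pos: [0.496, 0.272, 0.0285]
tool_rot: [-0.063, 0.998, 0.001, 0.001]
ft_force: [0.7, 0.7, 0.5]
grip_width: 0.062
grasp_force: 0.4
clock: 19.92
eef_pos: [0.4957, 0.2756, 0.0297]
tool_rot: [-0.064, 0.998, 0.004, 0.001]
ft_force: [-2.8, 8.9, 3.5]
grip_width: 0.0552
grasp_force: 7.5
clock: 20.17
eef_pos: [0.4954, 0.2781, 0.0306]
tool_rot: [-0.065, 0.998, 0.006, 0.001]
ft_force: [-6.8, 13.4, 5.9]
grip_width: 0.0501
grasp_force: 12.0
```

The back jaw touches first, so I'll shift the tool centre about 7 mm along +y while squeezing.

```bash
python3 -m creep '[-0.0004,0.003,0,0,0.05,-0.0008,0.0065,0,0,0.05,-0.0009,0.0075,0,0,0.05,-0.0009,0.0075,0,0,0.05]'; python3 -m creep '[0,0,0,0,0.046,0,0,0,0,0.046,0,0,0,0,0.046]'; python3 -m creep '[0,0,0,0,0.04,0,0,0,0,0.04,0,0,0,0,0.04,0,0,0,0,0.04]'
```

```text
clock: 20.5
eef_pos: [0.4954, 0.2784, 0.0284]
tool_rot: [-0.062, 0.998, -0.001, 0.001]
ft_force: [0.9, -4.3, 3.5]
grip_width: 0.05
grasp_force: 2.2
clock: 20.75
eef_pos: [0.4951, 0.2799, 0.0287]
tool_rot: [-0.062, 0.998, 0.001, 0.0]
ft_force: [-2.0, 0.1, 6.0]
grip_width: 0.0463
grasp_force: 6.6
clock: 21.08
eef_pos: [0.4949, 0.2811, 0.0292]
tool_rot: [-0.062, 0.998, 0.002, 0.0]
ft_force: [-3.4, 4.8, 7.4]
grip_width: 0.0431
grasp_force: 61.7
```

The jaws stopped solid at 43 mm with 62 N, so the trigger is fully squeezed. Now releasing and retreating.

```bash
python3 -m creep '[0,0,0,0,0.04,0,0,0,0,0.04,0,-0.002,0,0,0.085,0,-0.002,0,0,0.085,0,-0.003,0,0,0.085,0,-0.004,0,0,0.085,0,-0.004,0,0,0.085]'; python3 -m creep '[0,0,0.015,0,0.085,0,0,0.03,0,0.085,0,0,0.06,0,0.085,0,0,0.1,0,0.085,0,0,0.14,0,0.085,-0.04,-0.02,0.15,0,0.085,-0.08,-0.04,0.15,0,0.085,-0.12,-0.06,0.15,0,0.085,-0.15,-0.08,0.15,0,0.085,-0.15,-0.1,0.15,0,0.085]'; python3 - <<'E'
from h import *
I=[]
S=(.577,.121,.122)
for n in("top","side"):
    c=snap(n);m=roi(ivory(c),c,(.577,.121,.02),30);print(n,fit(c,m,CASE,S))
    u=proj(c,(.53,.19,.02)).astype(int);I.append(cv2.resize(c["pixels"][u[1]-55:u[1]+55,u[0]-55:u[0]+55,::-1],(400,400),interpolation=cv2.INTER_CUBIC))
cv2.imwrite("pics/z.png",np.hstack(I));o=bot.get_obs();print(o["eef_pos"],o["ft_force"],o["clock"])
E
```

```text
clock: 21.67
eef_pos: [0.4942, 0.2748, 0.0274]
tool_rot: [-0.062, 0.998, 0.0, -0.001]
ft_force: [0.0, -0.2, 0.4]
grip_width: 0.0852
grasp_force: 0.0
clock: 22.5
eef_pos: [0.338, 0.1733, 0.1768]
tool_rot: [-0.064, 0.998, -0.0, -0.003]
ft_force: [0.4, -0.5, 0.2]
grip_width: 0.0855
grasp_force: 0.0
top (array([0.57201344, 0.12026587, 0.11496319]), np.float64(74.23529411764704), np.float64(1237.0))
side (array([0.57521142, 0.12420363, 0.07363673]), np.float64(103.45882352941176), np.float64(723.0))
[0.34199253 0.17280102 0.17776575] [0.39805971 0.38668145 0.62661202] 22.6
```

View pics/z.png

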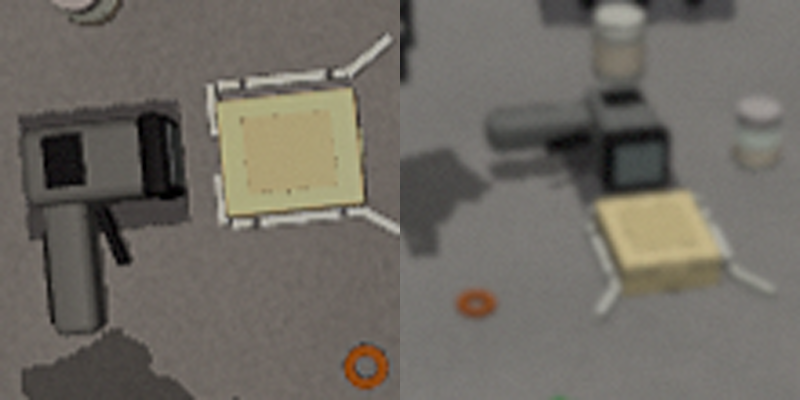

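The case is home against the stops, at about (290, 150) in the crop. The trigger has sprung back, at about (118, 235), and the robot is clear of everything.

```bash
python3 -c "from workcell import bot; print(bot.job_done())"
```

```text
the job is handed in; nothing more can be done
None
```

The job is handed in: the motor is upright in the empty drawer, the case is home against both end stops (about 5 mm toward the -x fence), and the trigger was squeezed fully and sprang back, all in about 23 s.

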